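# Pin a heat-spreader pack in the jig

### The job

Gently push the three loose plates lying on the blue jig square into the corner of its steel fence, as far as they go, so that their holes line up, then put the red-headed pin down through all three into the jig's bore and press it fully home, past the spring catches, until its head sits on the top plate. Never force anything: the ceramic plate cracks under a hard shove. Let go of the pin, and leave the blue-headed pin in its stand and the other things on the bench where they are.

Things in the scene. Friction and masses are not known exactly. Their poses are not given: they have to be found in the camera images.
- jig: The jig's dark steel base, fixed to the bench, 190 (x) x 180 (y) x 10 mm; origin at the centre of its underside, axes along its edges, z up. On it is clamped a blue block, parallel to it, 140 x 130 mm, its top 28 mm above the bench. The block is set anywhere within +-15 mm of its middle setting in x and in y, differently each time: this pose does not tell where, only sight or feel does.
- nominal_corner (a point): Where the inner corner of the block's steel L fence would be at the block's middle setting: jig x = +45, y = +40, z = 28 mm. The real corner lies up to 15 mm off in x and y. Walls on the block's +x and +y sides, inner faces 98 mm (towards -x) and 80 mm (towards -y) long, 12 mm thick, tops 56 mm above the bench; -x and -y sides open. Over 30 N between a plate and the fence spoils the job.
- nominal_bore (a point): Where the mouth of the block's upright 11.5 mm bore would be at the middle setting: jig x = +13, y = +12, z = 28 mm. The real bore is 32 mm in -x and 28 mm in -y from the real fence corner: under the plates' holes once all are flush with both walls. Two sprung brass balls 9 mm down narrow it to 7.6 mm: a pin lowered in rests on them well short of home and needs about 5 N to press on.
- orange_plate: Loose orange anodised aluminium plate, bottom of the pack, 64 (x) x 56 (y) x 10 mm, about 0.1 kg, with an 11.5 mm through hole at its centre; origin at the centre of its underside, which lies on the jig. At the start it lies 7 to 44 mm short of flush with each fence wall, turned up to 0.1 rad. Slides easily (metal on metal).
- ceramic_plate: White ceramic plate, middle of the pack, same size, hole and origin, about 0.13 kg; lies on the orange plate, offset and turned differently within the same limits.
- black_plate: Black plate, top of the pack, same size, hole and origin, about 0.1 kg; lies on the ceramic plate, offset and turned differently within the same limits. Keep the pin's press on plates and jig under 30 N; over 40 N spoils the job. The pack is 30 mm high, its top 58 mm above the bench.
- stand: Grey plastic pin stand fixed to the bench, 56 (x) x 140 (y) x 60 mm high, origin at the centre of its underside, with two upright 15 mm holes at y = +40 and -40 mm; each holds one pin, head resting on the stand's top.
- pin: Steel pin standing loosely upright in either hole of the stand: shank 10 mm in diameter, 54 mm long, its last 5 mm tapering to 6.4 mm at the tip; red cylindrical head 20 mm in diameter, 28 mm high (82 mm over all), 60 g. Origin at the tip, z towards the head. Tip 6 mm above the bench in the stand; home in the jig: tip 4, head's underside 58, its top 86 mm above the bench.
- pin_tip (a point): Centre of the red pin's tip, same as its origin.
- pin_head (a point): Centre of the top of the red head, 82 mm from the tip.
- spare_pin: Blue-headed pin in the stand's other hole, same length and head but a 12.4 mm shank that does not fit the jig; leave it. Origin at the tip.
- meter: Bystander: yellow multimeter, 135 x 68 x 34 mm, lying flat; origin at the centre of its underside.
- screwdriver: Bystander: screwdriver 170 mm long lying along its x axis, about 30 mm high; origin under its middle.
- tub_left: Bystander: clear open tub, 100 x 100 x 55 mm, far left (+y); origin at the centre of its underside.
- tub_right: Bystander: clear open tub, 100 x 100 x 55 mm, far right (-y); origin at the centre of its underside.

How it is judged:
By the outcome, as a careful person would: the job done as asked, in the order asked, and still so for the second after the job is handed in, with the robot touching nothing.
It also fails if it takes over 72 s, if anything falls off the work surface, if the arm or the gripper's body presses on something with over 40 N, if the wrist force passes 120 N, or if a joint passes its speed limit or range.

### The arm

A 6-joint arm with a two-finger parallel gripper is mounted at the origin on the work surface. World frame = base frame: x ahead of the robot, y to its left, z up, the work surface at z = 0. Lengths are in m, angles in rad, forces in N, time in s.
With the tool pointing down it reaches from about 0.375 to 0.9 m from the base axis. Payload 3.1 kg.
Tool frame: the origin (TCP) lies at the very end of the fingers, on their centre line; the grasp point (between the pads) lies 19 mm behind it (manip.pinch_z is the distance from the TCP to the grasp point, in m); z points along the fingers, y is the direction in which the jaws open and shut (so a half turn about z gives the same grasp; the last joint's range is limited). The gripper opens to 85 mm and grips with 20 to 120 N. Pads are 22 mm wide; open, the fingers measure 114 mm over their backs; the gripper's body (76 mm by 85 mm) begins 54 mm behind the grasp point. The pads swing forward as they close: fully open they stand 13 mm farther back than shut.
Start: joints at [1.02, 0.527, 1.433, -0, 1.181, -0.178], TCP at [0.228, 0.582, 0.231] pointing down, gripper open.
Joint ranges: [-3.08, 3.08], [-0.75, 2.2], [0.22, 2.44], [-1.43, 4.57], [0, 2.65], [-2.85, 2.85]. Speed limits (rad/s): [2.79, 2.79, 3.14, 3.14, 3.14, 3.14].

### API

Orientations are given as a unit quaternion [x, y, z, w].
In Python, from station import manip gives the robot as it stands.
- The arm moves only by the tool drive_tool, never from a script. Its argument "increments" is a list of rows, each a list of 7 numbers: the closure in counts, from 0 (fully open) to 255 (shut), then the shift along the tool's x, y, z in cm, then the turn, a rotation vector about the tool's x, y, z in rad. A call has 1 to 20 rows; each row is the pose to reach, as a shift and turn from the pose commanded when the call began, along the tool's axes at that moment; what a row does not reach only later rows make up. A row lasts 1/10 s, in which the tool goes at most 50 mm and 8.59 degrees, less where a joint would pass 70% of its speed; a pose out of reach is approached as far as the arm can. A call with a gripper value outside its range is refused whole. The fingers move at their own pace and stop on an object; "force" is the grip in N (left out, the last holds). Time passes only in rows, so rows that repeat a pose let the fingers close. It gives the time, the measured TCP pose, the force and the opening at its end, in the units of the state.
- manip.sense(): the state, without advancing time (a new reading comes with each control period).
- manip.snapshot(name): name is "scene" or "side" or "wrist"; returns the picture (384x512x3 uint8, red, green, blue); there is no depth.
- manip.camera_model(name): a dict with "mtx" (3x3 intrinsics, pixels), "cam_to_world" (4x4, takes a point from camera to world coordinates). Camera axes: x right, y down, z forward; pixel columns grow to the right and rows downward; lengths in m; the calibration is good to about 2 mm. A picture is of the moment at which its call begins: read the wrist's pose just before it. camera_model takes no time and is no camera call; for the wrist camera it gives the pose at the moment of the call.
- manip.sign_off(): hands the job in, once; it reports no verdict.
The state is a dict: "t": time; "q": joint angles; "qd": joint speeds; "tau": joint torques, N m; "tcp_pos": TCP position; "tool_rot": TCP orientation; "force": force on the tool from outside, world axes, zero at the start; "ft_torque": the same for the moment, N m; "finger_gap": opening from 0.0 (shut) to 1.0 (fully open).
Only numpy, scipy, OpenCV 4.12 (cv2) and the standard library are available. Lean on these libraries where they do the work, as an engineer would, in place of code of your own. Each camera call takes 0.05 s, during which the arm holds its last target. There are 200 camera calls.

## Working session

There is one attempt and no reset: what is moved stays moved. The work goes in short steps, Python scripts to look and compute and a tool call to move; the robot and the scene stay as the last step left them, time stands still between calls to the robot, and variables do not carry over. Pictures are saved under pics/ and viewed, about 8 in all and at most 12, crops included, and the job is handed in when it is done.

Besides the shell and the picture viewer there is one more tool, called after "Request:" as a command line: name --pt "numbers of a row" for each row, then --argument value for the rest. drive_tool: Moves the arm, as the interface text tells. Its arguments: {"type":"object","properties":{"increments":{"type":"array","items":{"type":"array","items":{"type":"number"}}},"force":{"type":"number"}},"required":["increments"]}

```bash
mkdir -p pics; ls
python3 - <<'E'
from station import manip
import cv2,numpy as np
s=manip.sense();print({k:np.round(v,3).tolist() for k,v in s.items()},manip.pinch_z)
a=[manip.snapshot(n) for n in("scene","side")]
for n,i in zip(("scene","side"),a):
    cv2.imwrite(f"pics/{n}0.png",i[:,:,::-1]); m=manip.camera_model(n);print(n,np.round(m["mtx"],1).tolist(),np.round(m["cam_to_world"],3).tolist())
E
```

```text
pics
{'t': 0.0, 'q': [1.02, 0.528, 1.434, 0.0, 1.181, -0.178], 'qd': [-0.0, 0.0, -0.0, 0.002, -0.002, 0.002], 'tau': [-0.0, -44.235, -17.802, -0.0, 0.008, -0.0], 'tcp_pos': [0.227, 0.581, 0.23], 'tool_rot': [0.185, 0.983, -0.001, -0.0], 'force': [0.414, -0.278, 0.177], 'ft_torque': [0.022, -0.047, 0.044], 'finger_gap': 0.998} 0.0187
scene [[397.5, 0.0, 249.7], [0.0, 397.5, 193.5], [0.0, 0.0, 1.0]] [[0.655, 0.641, -0.399, 1.112], [0.755, -0.553, 0.352, -0.437], [0.005, -0.532, -0.847, 1.179], [0.0, 0.0, 0.0, 1.0]]
side [[493.0, 0.0, 258.8], [0.0, 493.0, 186.7], [0.0, 0.0, 1.0]] [[0.856, -0.273, 0.439, 0.019], [-0.517, -0.426, 0.742, -0.913], [-0.015, -0.862, -0.506, 0.697], [0.0, 0.0, 0.0, 1.0]]
```

View pics/scene0.png

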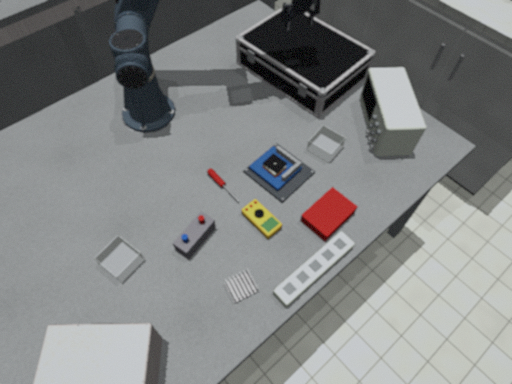

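View pics/side0.png

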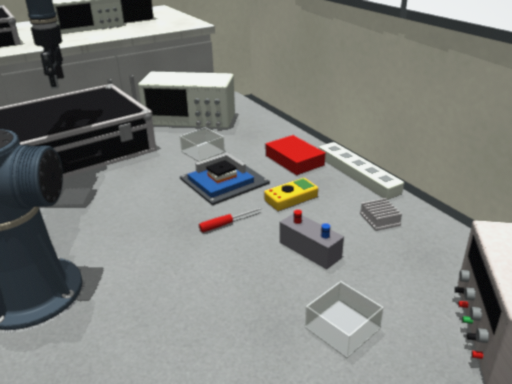

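The scene view shows the jig at about (279,170), the red pin head at (201,219), the blue one at (185,239), the meter at (262,217) and the screwdriver at (223,185). In the side view the jig is at (224,178) and the red head at (297,216). Next I turn these into positions.

```bash
cat > h.py <<'E'
from station import manip
import numpy as np, cv2
from scipy.spatial.transform import Rotation as R
def ray(m,u,v):
    M=m["cam_to_world"];d=np.linalg.inv(m["mtx"])@[u,v,1.];return M[:3,3],M[:3,:3]@d
def onz(m,u,v,z):
    o,d=ray(m,u,v);return o+d*(z-o[2])/d[2]
def proj(m,p):
    M=m["cam_to_world"];c=M[:3,:3].T@(np.asarray(p)-M[:3,3]);q=m["mtx"]@c;return q[:2]/q[2]
def tri(m1,p1,m2,p2):
    A=[];b=[]
    for m,p in((m1,p1),(m2,p2)):
        o,d=ray(m,*p);d/=np.linalg.norm(d);P=np.eye(3)-np.outer(d,d);A.append(P);b.append(P@o)
    return np.linalg.solve(sum(A),sum(b))
def blob(mask):
    n,l,s,c=cv2.connectedComponentsWithStats(mask.astype(np.uint8));return [(int(s[i,4]),c[i].round(1).tolist(),s[i,:4].tolist()) for i in range(1,n) if s[i,4]>15]
E
python3 - <<'E'
from h import *
ms={n:manip.camera_model(n) for n in("scene","side")}
for n in ms:
    im=cv2.imread(f"pics/{n}0.png");h=cv2.cvtColor(im,cv2.COLOR_BGR2HSV);H,S,V=[h[...,i].astype(int) for i in range(3)]
    red=((H<8)|(H>172))&(S>150)&(V>90);blue=(H>100)&(H<130)&(S>150)&(V>80)
    print(n,"red",blob(red),"blue",blob(blue),"yel",blob((H>20)&(H<35)&(S>150)&(V>100)))
p=tri(ms["scene"],(201,219),ms["side"],(297.5,216));print(p,"blue",tri(ms["scene"],(185,239),ms["side"],(326,230)))
m=ms["scene"]
for c in [(244,171),(275,146),(314,171),(281,198)]:print(onz(m,*c,.01).round(3))
print("tubs",onz(m,325,150,0).round(3),onz(m,120,265,0).round(3),"meter",onz(m,262,219,.02).round(3),"screwd",onz(m,209,170,.015).round(3),onz(m,238,202,.01).round(3))
a=cv2.resize(cv2.imread("pics/scene0.png")[135:210,235:325],None,fx=6,fy=6,interpolation=cv2.INTER_CUBIC)
cv2.imwrite("pics/c0.png",a)
E
```

```text
scene red [(106, [215.5, 177.2], [208, 169, 17, 18]), (1398, [329.0, 212.2], [302, 188, 54, 49]), (21, [201.0, 218.1], [199, 216, 5, 5])] blue [(483, [268.6, 169.5], [250, 147, 42, 43]), (22, [184.3, 237.4], [182, 235, 5, 6])] yel [(121, [260.9, 225.6], [243, 208, 38, 29])]
side red [(917, [294.9, 149.3], [266, 136, 59, 28]), (35, [297.3, 212.4], [294, 210, 8, 6]), (250, [215.4, 222.0], [200, 215, 32, 16]), (43, [462.9, 303.2], [459, 301, 9, 6]), (63, [477.2, 354.2], [472, 351, 11, 7])] blue [(595, [217.4, 181.1], [188, 171, 65, 23]), (43, [325.3, 226.7], [322, 224, 8, 7]), (17, [323.9, 234.9], [322, 233, 5, 5])] yel [(818, [289.1, 195.4], [265, 182, 53, 28])]
[ 0.56410619 -0.15845586  0.07576692] blue [ 0.58602393 -0.23621967  0.07456271]
[0.475 0.096 0.01 ]
[0.463 0.259 0.01 ]
[0.639 0.287 0.01 ]
[0.645 0.119 0.01 ]
tubs [0.595 0.395 0.   ] [ 0.49 -0.43  0.  ] meter [0.667 0.01  0.02 ] screwd [0.392 0.001 0.015] [ 0.56  -0.004  0.01 ]
```

View pics/c0.png

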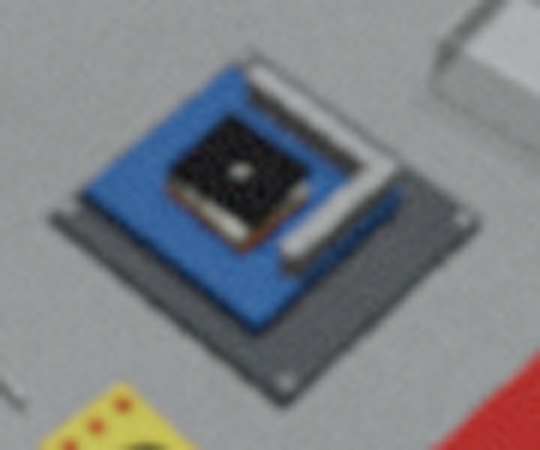

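The crop shows the steel fence corner at crop (395,170), on the jig's far right (+x,+y). The plate pack lies loose at (240,180), and the black plate's hole is at (240,170). Next I refine the jig corners and find the wrist camera's offset so I can move over the jig.

Run:
```python
from h import *
m=manip.camera_model("scene")
P=np.array([onz(m,235+u/6-.4,135+v/6-.4,.01) for u,v in [(50,215),(285,405),(480,222),(250,50)]]);print(P.round(3),P.mean(0))
for i in range(4):
    d=P[(i+1)%4]-P[i];print(np.hypot(*d[:2]).round(3),np.arctan2(d[1],d[0]).round(3))
w=manip.camera_model("wrist");s=manip.sense();print(np.round(w["mtx"],1).tolist())
Rt=R.from_quat(s["tool_rot"]).as_matrix()
print("cam in tool",Rt.T@(w["cam_to_world"][:3,3]-s["tcp_pos"]),(Rt.T@w["cam_to_world"][:3,:3]).round(3).tolist())
t=np.array([0.52,0.19,0.30]);print("shift cm",Rt.T@(t-s["tcp_pos"])*100)
```

```text
[[0.47  0.095 0.01 ]
 [0.659 0.11  0.01 ]
 [0.643 0.287 0.01 ]
 [0.455 0.273 0.01 ]] [0.55688166 0.1910583  0.01      ]
0.19 0.081
0.178 1.664
0.188 -3.066
0.179 -1.488
[[299.4, 0.0, 251.5], [0.0, 299.4, 187.5], [0.0, 0.0, 1.0]]
cam in tool [ 0.06761103  0.00111557 -0.14317047] [[-0.0, -0.964, -0.267], [1.0, -0.0, -0.0], [0.0, -0.267, 0.964]]
shift cm [-41.52070618 -25.81437453  -6.92148184]
```

Request:
drive_tool --pt "0 -41.5 -25.8 -4.9 0 0 -0.453" --pt "0 -41.5 -25.8 -4.9 0 0 -0.453" --pt "0 -41.5 -25.8 -4.9 0 0 -0.453" --pt "0 -41.5 -25.8 -4.9 0 0 -0.453" --pt "0 -41.5 -25.8 -4.9 0 0 -0.453" --pt "0 -41.5 -25.8 -4.9 0 0 -0.453" --pt "0 -41.5 -25.8 -4.9 0 0 -0.453" --pt "0 -41.5 -25.8 -4.9 0 0 -0.453" --pt "0 -41.5 -25.8 -4.9 0 0 -0.453" --pt "0 -41.5 -25.8 -4.9 0 0 -0.453" --pt "0 -41.5 -25.8 -4.9 0 0 -0.453" --pt "0 -41.5 -25.8 -4.9 0 0 -0.453" --pt "0 -41.5 -25.8 -4.9 0 0 -0.453" --pt "0 -41.5 -25.8 -4.9 0 0 -0.453"

```text
t: 1.5
tcp_pos: [0.5189, 0.1918, 0.2799]
tool_rot: [-0.041, 0.999, 0.0, -0.001]
force: [-0.0, 0.9, -0.1]
finger_gap: 1.003
```

Run:
```python
from h import *
import pickle
pickle.dump(manip.camera_model("wrist"),open("w1.pkl","wb"));im=manip.snapshot("wrist")
cv2.imwrite("pics/w1.png",im[:,:,::-1]);cv2.imwrite("pics/w1v.png",cv2.resize(im[:,:,::-1],None,fx=1.5,fy=1.5))
s=manip.sense();print(s["tcp_pos"],R.from_quat(s["tool_rot"]).as_matrix().round(3).tolist(),s["q"],s["force"])
```

```text
[0.5189668  0.19187014 0.28007344] [[-0.997, -0.082, -0.001], [-0.082, 0.997, 0.0], [0.001, 0.0, -1.0]] [ 1.52049440e-01  3.75577023e-01  1.55420612e+00  1.85563160e-04
  1.21277765e+00 -1.50125744e+00] [-0.21540112  0.30237778 -0.06548776]
```

View pics/w1v.png

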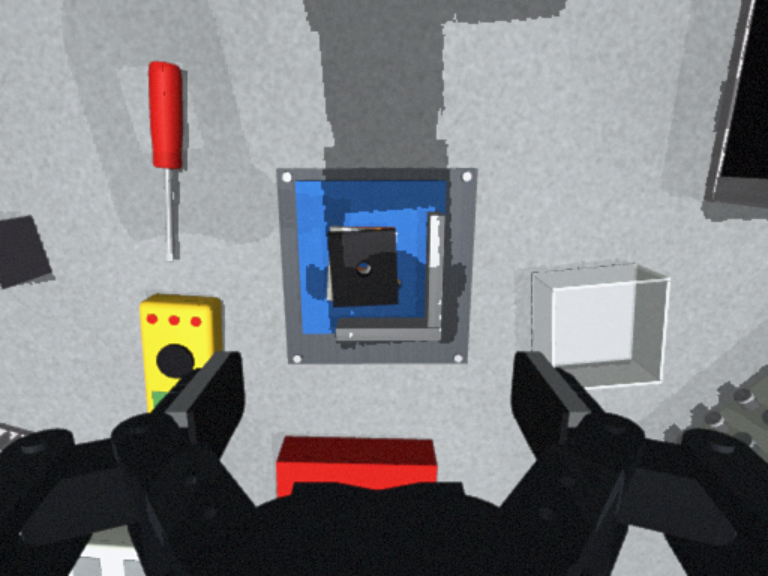

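The wrist view has image right as +y and down as +x. The fence corner is at about (430,325), the black plate at (365,265), and orange and white edges show at its left and top. I crop in for exact edges.

Run:
```python
import cv2
im=cv2.imread("pics/w1.png")[130:235,190:310]
cv2.imwrite("pics/c1.png",cv2.resize(cv2.convertScaleAbs(im,alpha=1.5,beta=25),None,fx=5,fy=5,interpolation=cv2.INTER_CUBIC))
```

```text
(no output)
```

View pics/c1.png

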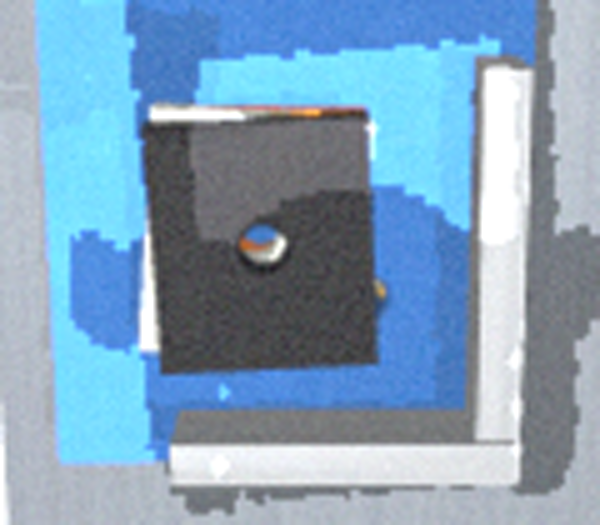

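The crop shows the fence's inner corner at its base at (468,410) and at its top at (476,440). The black plate's corners are at (145,122), (367,110), (378,362) and (162,372). White shows at (140,350) and orange at (383,290).

Run:
```python
from h import *
import pickle
m=pickle.load(open("w1.pkl","rb"));j=np.array([.557,.191]);a=.081;X=np.array([np.cos(a),np.sin(a)]);Y=np.array([-X[1],X[0]])
def f(n,u,v,z):
    p=onz(m,190+u/5-.4,130+v/5-.4,z);d=p[:2]-j;print(n,p[:2].round(4),"jig mm",(d@X*1000).round(1),(d@Y*1000).round(1))
f("corner base",468,410,.028);f("corner top",476,440,.056)
f("ywall end top",480,60,.056);f("xwall end top",170,445,.056);f("ywall base end",470,75,.028);f("xwall base end",180,410,.028)
for c in [(145,122),(367,110),(378,362),(162,372)]:f("black",*c,.058)
f("hole",263,242,.058);f("white",140,350,.048);f("white",152,106,.048);f("or",370,108,.038);f("or",385,290,.038)
for c in[(277,168),(478,168),(468,363),(289,363)]:
  p=onz(m,c[0]/1.5,c[1]/1.5,.01)[:2]-j;print("jigc",(p@X*1000).round(1),(p@Y*1000).round(1))
```

```text
corner base [0.5918 0.2434] jig mm 38.9 49.4
corner top [0.59   0.2424] jig mm 37.0 48.6
ywall end top [0.4915 0.2324] jig mm -61.9 46.6
xwall end top [0.5979 0.1627] jig mm 38.5 -31.5
ywall base end [0.4987 0.2336] jig mm -54.7 47.2
xwall base end [0.5984 0.163 ] jig mm 39.0 -31.2
black [0.5131 0.1519] jig mm -46.9 -35.4
black [0.5057 0.2059] jig mm -49.9 19.0
black [0.5701 0.2147] jig mm 15.0 22.6
black [0.5773 0.1596] jig mm 17.7 -32.9
hole [0.5409 0.183 ] jig mm -16.7 -6.7
white [0.5751 0.1528] jig mm 15.0 -39.6
white [0.5106 0.1525] jig mm -49.4 -34.7
or [0.508  0.2077] jig mm -47.5 20.6
or [0.5563 0.2162] jig mm 1.3 25.1
jigc -95.9 -84.5
jigc -96.0 94.8
jigc 94.0 96.3
jigc 94.2 -83.6
```

The corner is at about world (0.591,0.243) with yaw about 0.09. All the plates' -x edges lie near jig x = -50, about 24 mm short of flush. I come down behind them with the fingers partly closed as a two-point pusher.

Request:
drive_tool --pt "190 3.6 -1.1 5 0 0 0" --pt "190 3.6 -1.1 10 0 0 0" --pt "190 3.6 -1.1 15 0 0 0" --pt "190 3.6 -1.1 19 0 0 0" --pt "190 3.6 -1.1 22 0 0 0" --pt "190 3.6 -1.1 23.5 0 0 0" --pt "190 3.6 -1.1 24.2 0 0 0" --pt "190 3.6 -1.1 24.4 0 0 0" --pt "190 3.6 -1.1 24.6 0 0 0" --pt "190 3.6 -1.1 24.7 0 0 0" --pt "190 3.6 -1.1 24.8 0 0 0" --pt "190 3.6 -1.1 24.9 0 0 0" --pt "190 3.6 -1.1 24.9 0 0 0"

```text
t: 2.85
tcp_pos: [0.4853, 0.1768, 0.0316]
tool_rot: [-0.04, 0.999, 0.0, 0.0]
force: [-0.3, 0.2, -0.9]
finger_gap: 0.254
```

Run:
```python
from h import *
im=manip.snapshot("wrist");s=manip.sense();print(s["tcp_pos"],s["force"],s["finger_gap"])
cv2.imwrite("pics/w2.png",im[:,:,::-1])
```

```text
[0.48526517 0.17674477 0.03158593] [-0.7691453  -0.58928438 -0.87283292] 0.2604068164742675
```

View pics/w2.png

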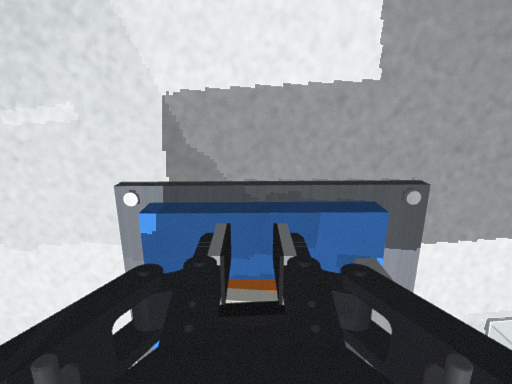

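The fingers straddle the pack's -x side just above the blue block, with orange and white edges visible at (250,290). I lower a little more and then push along +x.

Request:
drive_tool --pt "190 0 0 0.1 0 0 0" --pt "190 0 0 0.2 0 0 0" --pt "190 0 0 0.2 0 0 0" --pt "190 -0.3 0 0.2 0 0 0" --pt "190 -0.6 0 0.2 0 0 0" --pt "190 -0.9 0 0.2 0 0 0" --pt "190 -1.2 0 0.2 0 0 0" --pt "190 -1.5 0 0.2 0 0 0" --pt "190 -1.8 0 0.2 0 0 0" --pt "190 -2.1 0 0.2 0 0 0" --pt "190 -2.4 0 0.2 0 0 0" --pt "190 -2.6 0 0.2 0 0 0" --pt "190 -2.7 0 0.2 0 0 0" --pt "190 -2.8 0 0.2 0 0 0" --pt "190 -2.9 0 0.2 0 0 0" --pt "190 -3.0 0 0.2 0 0 0" --pt "190 -3.0 0 0.2 0 0 0"

```text
t: 4.6
tcp_pos: [0.5153, 0.1792, 0.0293]
tool_rot: [-0.04, 0.999, 0.0, 0.0]
force: [-0.3, -0.6, -0.0]
finger_gap: 0.256
```

Request:
drive_tool --pt "190 -0.1 0 0 0 0 0" --pt "190 -0.2 0 0 0 0 0" --pt "190 -0.3 0 0 0 0 0" --pt "190 -0.3 0 0 0 0 0"

```text
t: 5.0
tcp_pos: [0.5182, 0.1794, 0.0293]
tool_rot: [-0.04, 0.999, 0.0, 0.0]
force: [0.0, 0.0, 0.2]
finger_gap: 0.253
```

Run:
```python
from h import *
im=manip.snapshot("scene")
c=im[135:210,235:325,::-1];w=manip.snapshot("wrist")[:,:,::-1]
cv2.imwrite("pics/s3.png",np.hstack([cv2.resize(c,None,fx=5,fy=5,interpolation=cv2.INTER_CUBIC),cv2.resize(w[180:340,160:320],(375,375))]))
```

```text
(no output)
```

View pics/s3.png

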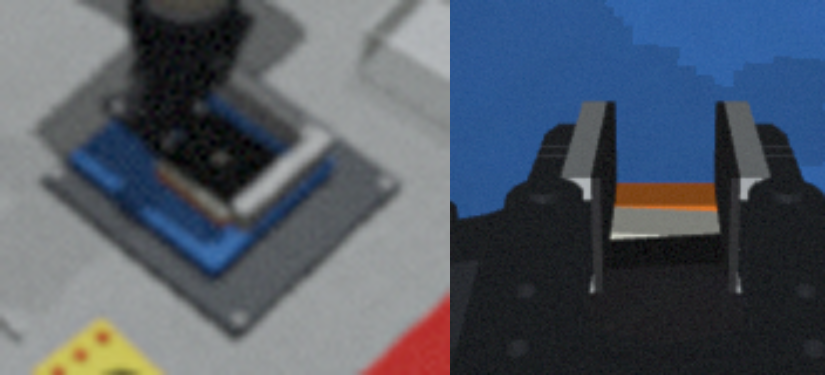

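The plates have moved and are nearly at the +x wall, with squared edges showing between the fingers. I continue in fine steps.

Request:
drive_tool --pt "190 -0.05 0 0 0 0 0" --pt "190 -0.1 0 0 0 0 0" --pt "190 -0.15 0 0 0 0 0" --pt "190 -0.2 0 0 0 0 0" --pt "190 -0.2 0 0 0 0 0"

```text
t: 5.6
tcp_pos: [0.5197, 0.1795, 0.0292]
tool_rot: [-0.04, 0.999, -0.0, -0.0]
force: [-1.7, 0.0, 0.6]
finger_gap: 0.253
```

Request:
drive_tool --pt "190 -0.05 0 0 0 0 0" --pt "190 -0.1 0 0 0 0 0" --pt "190 -0.1 0 0 0 0 0"

```text
t: 5.9
tcp_pos: [0.5205, 0.1796, 0.0292]
tool_rot: [-0.04, 0.999, -0.0, -0.001]
force: [-2.8, -0.7, 0.3]
finger_gap: 0.253
```

Request:
drive_tool --pt "190 -0.05 0 0 0 0 0" --pt "190 -0.1 0 0 0 0 0" --pt "190 -0.1 0 0 0 0 0"

```text
t: 6.2
tcp_pos: [0.5205, 0.1796, 0.0292]
tool_rot: [-0.04, 0.999, -0.0, -0.002]
force: [-5.0, -1.3, 2.5]
finger_gap: 0.256
```

The plates are flush in x at about 5 N. I back off, lift, turn 90° and come down on the pack's -y side.

Request:
drive_tool --pt "190 1.0 0 0 0 0 0" --pt "190 2.0 0 -2 0 0 0" --pt "190 2.0 0 -6 0 0 0.15" --pt "190 0 -2.5 -6 0 0 0.3" --pt "190 -2 -4 -6 0 0 0.45" --pt "190 -4.4 -5.1 -6 0 0 0.6" --pt "190 -4.4 -5.1 -6 0 0 0.75" --pt "190 -4.4 -5.1 -6 0 0 0.9" --pt "190 -4.4 -5.1 -6 0 0 1.05" --pt "190 -4.4 -5.1 -6 0 0 1.2" --pt "190 -4.4 -5.1 -6 0 0 1.35" --pt "190 -4.4 -5.1 -6 0 0 1.5" --pt "190 -4.4 -5.1 -6 0 0 1.56" --pt "190 -4.4 -5.1 -6 0 0 1.56" --pt "190 -4.4 -5.1 -6 0 0 1.56"

```text
t: 7.7
tcp_pos: [0.5708, 0.1325, 0.0896]
tool_rot: [0.674, 0.739, 0.001, 0.001]
force: [-0.5, -0.6, 0.1]
finger_gap: 0.259
```

Run:
```python
from h import *
import pickle
pickle.dump(manip.camera_model("wrist"),open("w4.pkl","wb"));im=manip.snapshot("wrist")
s=manip.sense();print(s["tcp_pos"],R.from_quat(s["tool_rot"]).as_matrix().round(3).tolist(),s["q"],s["force"])
c=manip.snapshot("scene")[135:210,235:325,::-1]
cv2.imwrite("pics/w4.png",np.hstack([cv2.resize(c,(460,384),interpolation=cv2.INTER_CUBIC),im[:,100:420,::-1]]))
```

```text
[0.57059533 0.13245301 0.08951873] [[-0.092, 0.996, 0.002], [0.996, 0.092, 0.0], [-0.0, 0.002, -1.0]] [ 3.74318818e-02  6.68086748e-01  1.64833469e+00  3.10635724e-05
  8.23363787e-01 -5.46785568e-02] [-1.04071519 -0.25869683 -0.61111467]
```

View pics/w4.png

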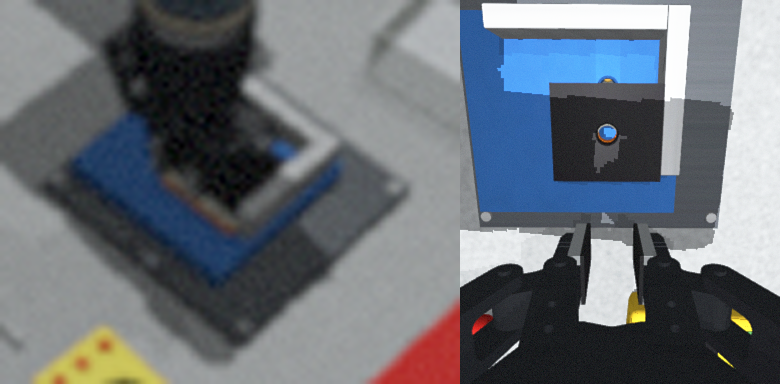

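The wrist view (after the crop shift) shows the block bore at (247,80), the black plate's hole at (247,133), and the black plate's right edge against the +x wall. The fingers are centred behind it.

Run:
```python
from h import *
import pickle
m=pickle.load(open("w4.pkl","rb"))
print("bore",onz(m,247,80,.028),"hole",onz(m,247,133,.058),"corner top",onz(m,300,30,.056),"corner base", onz(m,297.5,39,.028))
for c in[(191,84),(302,84),(301,181),(194,181)]:print(onz(m,*c,.058).round(4))
```

```text
bore [0.56079461 0.21577572 0.028     ] hole [0.56389762 0.1848607  0.058     ] corner top [0.5873342  0.24147506 0.056     ] corner base [0.59005315 0.24272387 0.028     ]
[0.5307 0.2087 0.058 ]
[0.5918 0.2143 0.058 ]
[0.5988 0.1594 0.058 ]
[0.5346 0.1535 0.058 ]
```

Request:
drive_tool --pt "190 0 0 3 0 0 0" --pt "190 0 0 5 0 0 0" --pt "190 0 0 6 0 0 0" --pt "190 0 0 6 0 0 0"

```text
t: 8.2
tcp_pos: [0.5699, 0.1325, 0.0289]
tool_rot: [0.674, 0.739, -0.0, -0.0]
force: [-0.4, -0.3, -0.1]
finger_gap: 0.255
```

Request:
drive_tool --pt "190 0.3 0 0 0 0 0" --pt "190 0.6 0 0 0 0 0" --pt "190 0.9 0 0 0 0 0" --pt "190 1.2 0 0 0 0 0" --pt "190 1.5 0 0 0 0 0" --pt "190 1.8 0 0 0 0 0" --pt "190 2.1 0 0 0 0 0" --pt "190 2.4 0 0 0 0 0" --pt "190 2.7 0 0 0 0 0" --pt "190 3.0 0 0 0 0 0" --pt "190 3.3 0 0 0 0 0" --pt "190 3.5 0 0 0 0 0" --pt "190 3.6 0 0 0 0 0" --pt "190 3.7 0 0 0 0 0" --pt "190 3.7 0 0 0 0 0"

```text
t: 9.7
tcp_pos: [0.5666, 0.1695, 0.0293]
tool_rot: [0.674, 0.739, 0.0, -0.0]
force: [0.5, 0.3, -0.9]
finger_gap: 0.257
```

Request:
drive_tool --pt "190 0.05 0 0 0 0 0" --pt "190 0.1 0 0 0 0 0" --pt "190 0.15 0 0 0 0 0" --pt "190 0.2 0 0 0 0 0" --pt "190 0.2 0 0 0 0 0"

```text
t: 10.2
tcp_pos: [0.5664, 0.1713, 0.0293]
tool_rot: [0.674, 0.739, 0.0, 0.0]
force: [1.2, -1.1, -0.5]
finger_gap: 0.256
```

Request:
drive_tool --pt "190 0.05 0 0 0 0 0" --pt "190 0.1 0 0 0 0 0" --pt "190 0.1 0 0 0 0 0"

```text
t: 10.5
tcp_pos: [0.5663, 0.1717, 0.0293]
tool_rot: [0.674, 0.739, -0.0, 0.0]
force: [0.7, -3.6, 0.8]
finger_gap: 0.256
```

Request:
drive_tool --pt "190 0.05 0 0 0 0 0" --pt "190 0.1 0 0 0 0 0" --pt "190 0.1 0 0 0 0 0"

```text
t: 10.8
tcp_pos: [0.5663, 0.1718, 0.0293]
tool_rot: [0.674, 0.739, -0.001, 0.001]
force: [0.8, -7.1, 1.5]
finger_gap: 0.256
```

Request:
drive_tool --pt "190 0.05 0 0 0 0 0" --pt "190 0.1 0 0 0 0 0" --pt "190 0.1 0 0 0 0 0"

```text
t: 11.1
tcp_pos: [0.5663, 0.1719, 0.0293]
tool_rot: [0.674, 0.739, -0.001, 0.001]
force: [0.2, -11.0, 0.4]
finger_gap: 0.258
```

The push is firm at 11 N. I back off, lift and look.

Request:
drive_tool --pt "190 -0.5 0 0 0 0 0" --pt "190 -2 0 0 0 0 0" --pt "190 -3.5 0 -3 0 0 0" --pt "190 -3.5 0 -8 0 0 0" --pt "190 -3.5 0 -10 0 0 0" --pt "190 -3.5 0 -10 0 0 0" --pt "190 -3.5 0 -10 0 0 0"

```text
t: 11.8
tcp_pos: [0.5692, 0.1392, 0.1295]
tool_rot: [0.674, 0.738, 0.0, 0.0]
force: [-1.3, -0.2, 0.3]
finger_gap: 0.258
```

Run:
```python
from h import *
import pickle
pickle.dump(manip.camera_model("wrist"),open("w5.pkl","wb"));im=manip.snapshot("wrist")
s=manip.sense();print(s["tcp_pos"],s["force"])
cv2.imwrite("pics/w5.png",im[:,:,::-1]);cv2.imwrite("pics/w5v.png",cv2.resize(im[0:180,150:390,::-1],None,fx=3.3,fy=3.3,interpolation=cv2.INTER_CUBIC))
```

```text
[0.56842012 0.13921602 0.12850677] [-0.45638488  0.03026642 -0.11689897]
```

View pics/w5v.png

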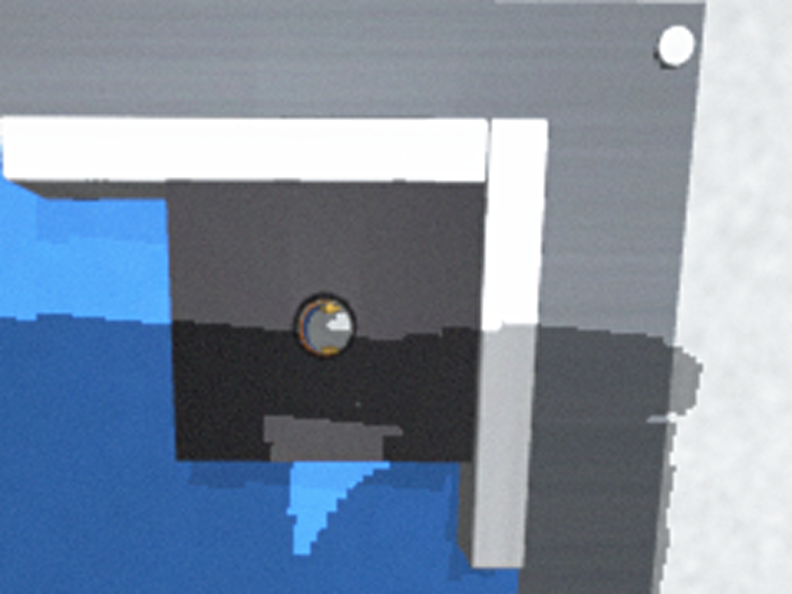

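The wrist crop shows the black plate against both walls, the hole at (325,325), and the brass catch balls visible through it at (325,305) and (325,350). A thin orange sliver on the hole's left side suggests a plate may be about 0.5 mm short in x. I make one more gentle x push.

Request:
drive_tool --pt "215 0 -2 0 0 0 -0.15" --pt "215 2 -4 0 0 0 -0.3" --pt "215 4 -5.6 0 0 0 -0.45" --pt "215 6.5 -5.6 0 0 0 -0.6" --pt "215 6.5 -5.6 0 0 0 -0.75" --pt "215 6.5 -5.6 0 0 0 -0.9" --pt "215 6.5 -5.6 0 0 0 -1.05" --pt "215 6.5 -5.6 0 0 0 -1.2" --pt "215 6.5 -5.6 0 0 0 -1.35" --pt "215 6.5 -5.6 0 0 0 -1.5" --pt "215 6.5 -5.6 3 0 0 -1.56" --pt "215 6.5 -5.6 6 0 0 -1.56" --pt "215 6.5 -5.6 9 0 0 -1.56" --pt "215 6.5 -5.6 9.85 0 0 -1.56" --pt "215 6.5 -5.6 9.85 0 0 -1.56" --pt "215 6.5 -5.6 9.85 0 0 -1.56"

```text
t: 13.45
tcp_pos: [0.507, 0.199, 0.0301]
tool_rot: [-0.04, 0.999, -0.0, -0.001]
force: [-0.9, -0.3, 0.2]
finger_gap: 0.161
```

Request:
drive_tool --pt "215 -0.2 0 0 0 0 0" --pt "215 -0.4 0 0 0 0 0" --pt "215 -0.6 0 0 0 0 0" --pt "215 -0.8 0 0 0 0 0" --pt "215 -0.9 0 0 0 0 0" --pt "215 -1.0 0 0 0 0 0" --pt "215 -1.0 0 0 0 0 0"

```text
t: 14.15
tcp_pos: [0.5178, 0.1999, 0.0308]
tool_rot: [-0.04, 0.999, 0.0, 0.0]
force: [-0.5, -0.1, 0.6]
finger_gap: 0.158
```

Request:
drive_tool --pt "215 -0.05 0 0 0 0 0" --pt "215 -0.1 0 0 0 0 0" --pt "215 -0.15 0 0 0 0 0" --pt "215 -0.15 0 0 0 0 0"

```text
t: 14.55
tcp_pos: [0.5187, 0.1999, 0.0307]
tool_rot: [-0.04, 0.999, -0.0, -0.0]
force: [-0.2, 0.0, 0.0]
finger_gap: 0.157
```

Request:
drive_tool --pt "215 -0.05 0 0 0 0 0" --pt "215 -0.1 0 0 0 0 0" --pt "215 -0.1 0 0 0 0 0"

```text
t: 14.85
tcp_pos: [0.5188, 0.1999, 0.0306]
tool_rot: [-0.04, 0.999, -0.0, -0.001]
force: [-3.7, -0.1, 1.4]
finger_gap: 0.159
```

Request:
drive_tool --pt "215 -0.05 0 0 0 0 0" --pt "215 -0.1 0 0 0 0 0" --pt "215 -0.1 0 0 0 0 0"

```text
t: 15.15
tcp_pos: [0.5188, 0.1999, 0.0306]
tool_rot: [-0.04, 0.999, -0.0, -0.002]
force: [-6.4, 0.4, 3.0]
finger_gap: 0.158
```

Flush in x again. I back off, lift, and measure the hole from a second viewpoint, along with the pin from both fixed cameras.

Request:
drive_tool --pt "215 0.5 0 0 0 0 0" --pt "215 2 0 0 0 0 0" --pt "150 2.5 0 -4 0 0 0" --pt "150 2.5 0 -9 0 0 0" --pt "150 2.5 0 -10 0 0 0" --pt "150 2.5 0 -10 0 0 0" --pt "150 2.5 0 -10 0 0 0"

```text
t: 15.85
tcp_pos: [0.4964, 0.1981, 0.1305]
tool_rot: [-0.04, 0.999, 0.0, 0.0]
force: [0.4, 0.1, -0.3]
finger_gap: 0.409
```

Run:
```python
from h import *
import pickle
m6=manip.camera_model("wrist");im=manip.snapshot("wrist")[:,:,::-1].copy();pickle.dump(m6,open("w6.pkl","wb"));cv2.imwrite("pics/w6.png",im)
s=manip.sense();print(s["tcp_pos"],s["tool_rot"],s["force"],s["t"])
m5=pickle.load(open("w5.pkl","rb"));i5=cv2.imread("pics/w5.png")
pr=np.array([.561,.2125,.058])
for n,m,i in(("w5",m5,i5),("w6",m6,im)):
    u=proj(m,pr);x,y=(u-35).astype(int);c=i[y:y+70,x:x+70]
    h=cv2.cvtColor(c,cv2.COLOR_BGR2GRAY);h=cv2.GaussianBlur(cv2.resize(h,None,fx=4,fy=4,interpolation=cv2.INTER_CUBIC),(5,5),1)
    C=cv2.HoughCircles(h,cv2.HOUGH_GRADIENT,1.5,100,param1=80,param2=15,minRadius=22,maxRadius=50)
    print(n,u,None if C is None else [(onz(m,x+(a-1.5)/4,y+(b-1.5)/4,.058).round(4).tolist(),(x+a/4,y+b/4,r/4)) for a,b,r in C[0][:2]])
c=im[:,:][0:280,120:400]
cv2.imwrite("pics/w6v.png",cv2.resize(c,(600,600),interpolation=cv2.INTER_CUBIC))
# pin head tops
ms={n:manip.camera_model(n) for n in("scene","side")}
print("head tri",tri(ms["scene"],(201,218.1),ms["side"],(297.3,212.4)),"blue",tri(ms["scene"],(184.3,237.4),ms["side"],(325.3,226.7)))
```

```text
[0.49576933 0.19796387 0.12975721] [-4.00138825e-02  9.99198945e-01 -1.00898406e-04 -5.88592622e-04] [ 0.07574357 -0.02997743 -0.37426354] 15.9
w5 [248.60601209  96.89808636] [([0.5604, 0.212, 0.058], (np.float64(248.0625), np.float64(97.9375), np.float32(9.2875))), ([0.5729, 0.199, 0.058], (np.float64(264.1875), np.float64(118.9375), np.float32(10.3)))]
w6 [261.63857724 273.92020881] [([0.5556, 0.2106, 0.058], (np.float64(260.3125), np.float64(268.1875), np.float32(6.6625)))]
head tri [ 0.56491256 -0.15772181  0.08408944] blue [ 0.5842266  -0.23592587  0.08347817]
```

View pics/w6v.png

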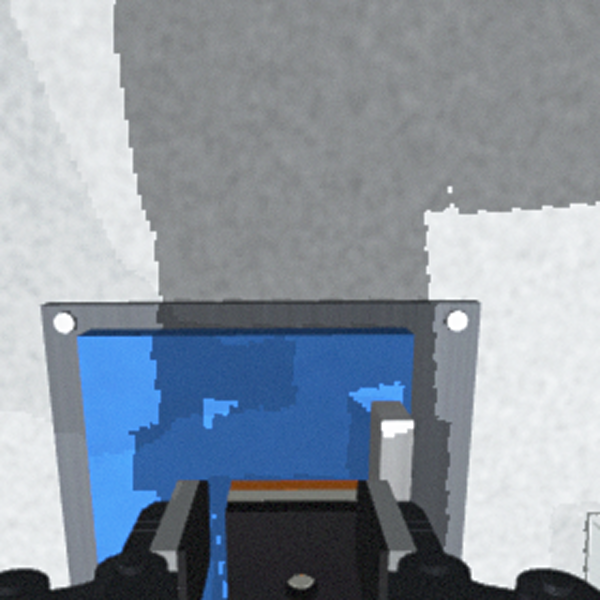

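The holes are aligned; the view shows the hole at crop (301,583), and the -x edges are level within a sliver. The hole estimates agree within about 1.5 mm, so I use roughly (0.5605,0.2115). Next is the red pin, with the jaws across the stand.

Request:
drive_tool --pt "110 -0.4 -3 -3 0 0 0.14" --pt "110 -0.8 -7 -3 0 0 0.28" --pt "110 -1.2 -11 -3 0 0 0.42" --pt "110 -1.6 -15 -3 0 0 0.56" --pt "110 -2 -19 -3 0 0 0.7" --pt "110 -2.4 -23 -3 0 0 0.84" --pt "110 -2.8 -27 -3 0 0 0.98" --pt "110 -3.2 -31 -3 0 0 1.12" --pt "110 -3.6 -34 -3 0 0 1.26" --pt "110 -4.0 -36 -3 0 0 1.4" --pt "110 -4.0 -36 -3 0 0 1.4" --pt "110 -4.0 -36 -3 0 0 1.4" --pt "110 -4.0 -36 -3 0 0 1.4"

```text
t: 17.2
tcp_pos: [0.5638, -0.1559, 0.1597]
tool_rot: [0.612, 0.791, -0.0, -0.002]
force: [0.2, -0.0, -0.1]
finger_gap: 0.569
```

Run:
```python
from h import *
m=manip.camera_model("wrist");im=manip.snapshot("wrist")[:,:,::-1].copy();cv2.imwrite("pics/w7.png",im)
s=manip.sense();T=R.from_quat(s["tool_rot"]).as_matrix();print(s["tcp_pos"],T.round(3).tolist(),s["q"])
h=cv2.cvtColor(im,cv2.COLOR_BGR2HSV);H,S,V=[h[...,i].astype(int) for i in range(3)]
red=((H<8)|(H>172))&(S>130)&(V>60);blue=(H>100)&(H<130)&(S>130)&(V>60)
for n,M in(("red",red),("blue",blue)):
    for b in sorted(blob(M))[-3:]: print(n,b,onz(m,*b[1],.088).round(4))
print("proj expected",proj(m,[.565,-.158,.088]),proj(m,[.584,-.236,.088]))
```

```text
[ 0.56404013 -0.15585256  0.16004241] [[-0.251, 0.968, -0.002], [0.968, 0.251, 0.001], [0.002, -0.002, -1.0]] [-4.60562130e-01  5.65032783e-01  1.60085260e+00  3.06637214e-04
  9.78089695e-01 -7.14435652e-01]
red (23, [361.4, 0.8], [357, 0, 10, 3]) [ 0.5987 -0.0103  0.088 ]
red (114, [353.9, 23.3], [349, 17, 11, 13]) [ 0.5984 -0.0237  0.088 ]
red (630, [252.2, 194.4], [240, 178, 26, 32]) [ 0.5638 -0.152   0.088 ]
blue (183, [251.2, 270.1], [241, 264, 21, 14]) [ 0.579  -0.2138  0.088 ]
blue (482, [250.9, 288.0], [240, 276, 23, 25]) [ 0.5829 -0.2298  0.088 ]
proj expected [251.77782155 202.17138941] [250.3634722  294.64323638]
```

The wrist camera puts the red head top at about (0.564,-0.1545), 1 to 2 mm from the TCP axis, and the blue head is 79 mm away as expected. I descend and grip.

Request:
drive_tool --pt "110 0.1 0 4 0 0 0" --pt "110 0.1 0 7 0 0 0" --pt "110 0.1 0 9 0 0 0" --pt "110 0.1 0 9.6 0 0 0" --pt "110 0.1 0 9.6 0 0 0" --pt "200 0.1 0 9.6 0 0 0" --pt "230 0.1 0 9.6 0 0 0" --pt "230 0.1 0 9.6 0 0 0" --pt "230 0.1 0 9.6 0 0 0" --pt "230 0.1 0 9.6 0 0 0" --force 40

```text
t: 18.25
tcp_pos: [0.5656, -0.1568, 0.0663]
tool_rot: [0.613, 0.79, 0.0, 0.001]
force: [1.2, 1.3, 7.0]
finger_gap: 0.218
```

Request:
drive_tool --pt "230 0 0 -2 0 0 0" --pt "230 0 0 -5 0 0 0" --pt "230 0 0 -9 0 0 0" --pt "230 0 0 -12 0 0 0" --pt "230 0 0 -12 0 0 0" --pt "230 0 0 -12 0 0 0"

```text
t: 18.85
tcp_pos: [0.5646, -0.1566, 0.1854]
tool_rot: [0.613, 0.79, 0.0, 0.001]
force: [0.0, -0.7, -0.6]
finger_gap: 0.219
```

Run:
```python
from h import *
m=manip.camera_model("wrist");s=manip.sense();im=manip.snapshot("wrist")[:,:,::-1].copy();cv2.imwrite("pics/w8.png",im)
T=R.from_quat(s["tool_rot"]).as_matrix();p=np.array(s["tcp_pos"]);print(p,s["finger_gap"],s["force"],T.round(3).tolist(),s["q"])
print("tip expected px",proj(m,p+T@[0,0,.05]),"head top",proj(m,p+T@[0,0,-.027]))
cs=[manip.snapshot(n)[:,:,::-1] for n in("scene","side")]
ex=[proj(manip.camera_model(n),p+T@[0,0,.02]) for n in("scene","side")]
t=[cv2.resize(c[int(e[1])-30:int(e[1])+30,int(e[0])-30:int(e[0])+30],(380,380),interpolation=cv2.INTER_CUBIC) for c,e in zip(cs,ex)]
cv2.imwrite("pics/v8.png",np.hstack([t[1],cv2.resize(im[180:300,190:310],(380,380),interpolation=cv2.INTER_CUBIC)]))
```

```text
[ 0.56456525 -0.15662953  0.18542798] 0.218528949748933 [ 0.00638446 -0.65080871 -0.59357019] [[-0.248, 0.969, 0.001], [0.969, 0.248, -0.001], [-0.001, 0.001, -1.0]] [-4.61176244e-01  5.30633430e-01  1.58002872e+00 -1.33105113e-04
  1.02968772e+00 -7.12070579e-01]
tip expected px [250.62123019 208.69546517] head top [250.04552877 268.03411978]
```

View pics/v8.png

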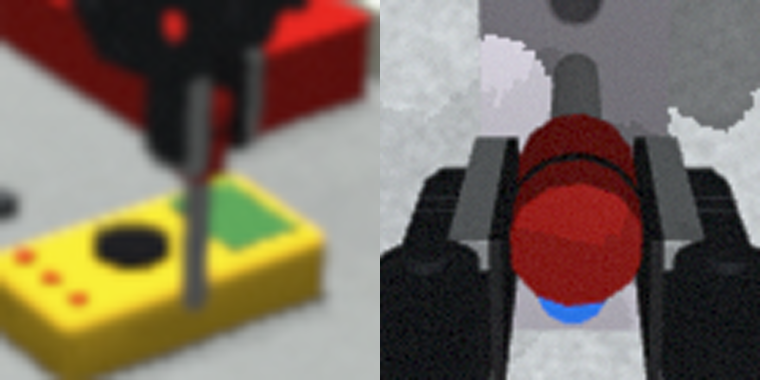

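The pin is held upright between the pads. In the wrist panel the head top centres at (252,257) px and the tip end is at (251.6,197), centre about row 201. I work out the pin's offset in the hand and the move to the hole.

Run:
```python
from h import *
m=manip.camera_model("wrist");s=manip.sense();T=R.from_quat(s["tool_rot"]).as_matrix();p=np.array(s["tcp_pos"])
for n,px,k in(("head",(251.9,257),-.0217),("tip",(251.6,201.5),.0603)):
    w=onz(m,*px,p[2]-k);print(n,(T.T@(w-p)*1000).round(1))
t=np.array([.5605,.2115,p[2]]);print("shift cm",T.T@(t-p)*100)
```

```text
head [  2.4   0.8 -21.7]
tip [ 1.8  0.7 60.3]
shift cm [35.67652447  8.84292333  0.05732909]
```

Request:
drive_tool --pt "230 2 0.5 0 0 0 0" --pt "230 5 1.2 0 0 0 0" --pt "230 8 2 0 0 0 0" --pt "230 12 3 0 0 0 0" --pt "230 16 4 0 0 0 0" --pt "230 20 5 0 0 0 0" --pt "230 24 6 0 0 0 0" --pt "230 28 7 0 0 0 0" --pt "230 31 7.7 0 0 0 0" --pt "230 33.5 8.3 0 0 0 0" --pt "230 35 8.7 0 0 0 0" --pt "230 35.5 8.8 0 0 0 0" --pt "230 35.5 8.8 2 0 0 0" --pt "230 35.5 8.8 4 0 0 0" --pt "230 35.5 8.8 5.2 0 0 0" --pt "230 35.5 8.8 5.2 0 0 0" --pt "230 35.5 8.8 5.2 0 0 0"

```text
t: 20.7
tcp_pos: [0.562, 0.2085, 0.1328]
tool_rot: [0.613, 0.79, -0.0, -0.0]
force: [-0.0, -0.1, -1.4]
finger_gap: 0.217
```

Run:
```python
from h import *
import pickle
m=manip.camera_model("wrist");s=manip.sense();im=manip.snapshot("wrist")[:,:,::-1].copy();cv2.imwrite("pics/w9.png",im)
T=R.from_quat(s["tool_rot"]).as_matrix();p=np.array(s["tcp_pos"]);print(p,s["force"],s["q"][5])
print("tip world",p+T@[.002,.0007,.0603],"shift to hole",T.T@(np.array([.5605,.2115,0])-(p+T@[.002,.0007,.0603]))*100)
pickle.dump((m,p,T),open("w9.pkl","wb"))
```

```text
[0.56202381 0.20852609 0.1327896 ] [-0.03309867 -0.14111115 -1.41312659] -0.0808643391040403
tip world [0.56219406 0.21062579 0.07248917] shift to hole [ 0.12756093 -0.14064975  7.24893686]
```

Request:
drive_tool --pt "230 0.1 -0.1 0.4 0 0 0" --pt "230 0.1 -0.1 0.8 0 0 0" --pt "230 0.1 -0.1 1.0 0 0 0" --pt "230 0.1 -0.1 1.2 0 0 0" --pt "230 0.1 -0.1 1.4 0 0 0" --pt "230 0.1 -0.1 1.6 0 0 0" --pt "230 0.1 -0.1 1.7 0 0 0" --pt "230 0.1 -0.1 1.7 0 0 0"

```text
t: 21.55
tcp_pos: [0.5604, 0.2099, 0.1156]
tool_rot: [0.613, 0.79, -0.0, -0.0]
force: [0.7, -0.0, -0.6]
finger_gap: 0.218
```

Request:
drive_tool --pt "230 0 0 0.2 0 0 0" --pt "230 0 0 0.4 0 0 0" --pt "230 0 0 0.6 0 0 0" --pt "230 0 0 0.6 0 0 0"

```text
t: 21.95
tcp_pos: [0.5605, 0.2098, 0.1095]
tool_rot: [0.613, 0.79, -0.0, -0.0]
force: [-0.3, 0.6, -0.0]
finger_gap: 0.215
```

Tip about 9 mm down with no force. I continue.

Request:
drive_tool --pt "230 0 0 0.2 0 0 0" --pt "230 0 0 0.4 0 0 0" --pt "230 0 0 0.6 0 0 0" --pt "230 0 0 0.8 0 0 0" --pt "230 0 0 0.8 0 0 0"

```text
t: 22.45
tcp_pos: [0.5604, 0.2099, 0.1015]
tool_rot: [0.613, 0.79, -0.0, -0.0]
force: [1.4, -0.2, 0.1]
finger_gap: 0.218
```

Request:
drive_tool --pt "230 0 0 0.2 0 0 0" --pt "230 0 0 0.4 0 0 0" --pt "230 0 0 0.6 0 0 0" --pt "230 0 0 0.8 0 0 0" --pt "230 0 0 0.8 0 0 0"

```text
t: 22.95
tcp_pos: [0.5605, 0.2099, 0.0935]
tool_rot: [0.613, 0.79, -0.0, -0.0]
force: [0.3, -0.5, -0.7]
finger_gap: 0.215
```

Request:
drive_tool --pt "230 0 0 0.2 0 0 0" --pt "230 0 0 0.4 0 0 0" --pt "230 0 0 0.6 0 0 0" --pt "230 0 0 0.8 0 0 0" --pt "230 0 0 0.8 0 0 0"

```text
t: 23.45
tcp_pos: [0.5605, 0.2099, 0.0855]
tool_rot: [0.613, 0.79, -0.0, -0.0]
force: [0.9, -1.0, -0.9]
finger_gap: 0.222
```

Request:
drive_tool --pt "230 0 0 0.1 0 0 0" --pt "230 0 0 0.2 0 0 0" --pt "230 0 0 0.3 0 0 0" --pt "230 0 0 0.3 0 0 0"

```text
t: 23.85
tcp_pos: [0.5605, 0.2099, 0.0827]
tool_rot: [0.613, 0.79, 0.0, 0.0]
force: [1.3, -1.4, -1.0]
finger_gap: 0.218
```

The tip is in the bore with only slight side force. Now the catches.

Request:
drive_tool --pt "230 -0.03 0.02 0.1 0 0 0" --pt "230 -0.03 0.02 0.2 0 0 0" --pt "230 -0.03 0.02 0.3 0 0 0" --pt "230 -0.03 0.02 0.4 0 0 0" --pt "230 -0.03 0.02 0.4 0 0 0"

```text
t: 24.35
tcp_pos: [0.5606, 0.2096, 0.0786]
tool_rot: [0.613, 0.79, -0.0, -0.0]
force: [0.2, -1.5, -0.9]
finger_gap: 0.217
```

Request:
drive_tool --pt "230 0 0 0.1 0 0 0" --pt "230 0 0 0.2 0 0 0" --pt "230 0 0 0.2 0 0 0"

```text
t: 24.65
tcp_pos: [0.5606, 0.2096, 0.0767]
tool_rot: [0.613, 0.79, -0.0, -0.0]
force: [0.8, -1.0, -0.9]
finger_gap: 0.216
```

Request:
drive_tool --pt "230 0 0 0.1 0 0 0" --pt "230 0 0 0.2 0 0 0" --pt "230 0 0 0.2 0 0 0"

```text
t: 24.95
tcp_pos: [0.5607, 0.2097, 0.0747]
tool_rot: [0.613, 0.79, -0.0, -0.0]
force: [0.4, -0.3, 0.2]
finger_gap: 0.219
```

Request:
drive_tool --pt "230 0 0 0.1 0 0 0" --pt "230 0 0 0.2 0 0 0" --pt "230 0 0 0.2 0 0 0"

```text
t: 25.25
tcp_pos: [0.5607, 0.2096, 0.0726]
tool_rot: [0.613, 0.79, -0.0, -0.0]
force: [1.3, -1.4, -0.5]
finger_gap: 0.219
```

Request:
drive_tool --pt "230 0 0 0.1 0 0 0" --pt "230 0 0 0.2 0 0 0" --pt "230 0 0 0.2 0 0 0"

```text
t: 25.55
tcp_pos: [0.5607, 0.2096, 0.0705]
tool_rot: [0.613, 0.79, -0.0, -0.0]
force: [0.4, -0.3, 0.3]
finger_gap: 0.218
```

Request:
drive_tool --pt "230 0 0 0.1 0 0 0" --pt "230 0 0 0.2 0 0 0" --pt "230 0 0 0.2 0 0 0"

```text
t: 25.85
tcp_pos: [0.5607, 0.2097, 0.0686]
tool_rot: [0.613, 0.79, -0.0, -0.0]
force: [0.6, -1.2, 0.1]
finger_gap: 0.218
```

I see no catch force yet. I check numerically, against the earlier picture, whether the pin slid in the grip.

Run:
```python
from h import *
im=manip.snapshot("wrist")[:,:,::-1].copy();cv2.imwrite("pics/w10.png",im)
for f in("w8","w9","w10"):
    h=cv2.cvtColor(cv2.imread(f"pics/{f}.png"),cv2.COLOR_BGR2HSV);H,S,V=[h[...,i].astype(int) for i in range(3)]
    M=((H<8)|(H>172))&(S>130)&(V>30);M[:,:200]=0;M[:,300:]=0;M[:190]=0
    b=max(blob(M));print(f,b, "width rows",[(r,int(M[r].sum())) for r in range(210,285,8)])
print(manip.sense()["force"])
```

```text
w8 (1997, [251.6, 247.1], [230, 216, 43, 60]) width rows [(210, 0), (218, 17), (226, 33), (234, 34), (242, 39), (250, 42), (258, 42), (266, 39), (274, 16), (282, 0)]
w9 (2037, [251.5, 247.0], [230, 216, 43, 61]) width rows [(210, 0), (218, 20), (226, 35), (234, 33), (242, 39), (250, 42), (258, 42), (266, 40), (274, 19), (282, 0)]
w10 (2068, [251.5, 247.2], [230, 216, 44, 61]) width rows [(210, 0), (218, 19), (226, 34), (234, 33), (242, 39), (250, 42), (258, 42), (266, 39), (274, 20), (282, 0)]
[ 0.13082471 -0.60061249 -0.19228919]
```

Request:
drive_tool --pt "230 0 0 0.1 0 0 0" --pt "230 0 0 0.2 0 0 0" --pt "230 0 0 0.2 0 0 0"

```text
t: 26.2
tcp_pos: [0.5607, 0.2097, 0.0666]
tool_rot: [0.613, 0.79, -0.0, -0.0]
force: [0.7, -1.1, -1.3]
finger_gap: 0.217
```

Request:
drive_tool --pt "230 0 0 0.1 0 0 0" --pt "230 0 0 0.2 0 0 0" --pt "230 0 0 0.2 0 0 0"

```text
t: 26.5
tcp_pos: [0.5608, 0.2097, 0.0645]
tool_rot: [0.613, 0.79, 0.0, 0.0]
force: [0.0, -0.6, -1.6]
finger_gap: 0.215
```

Request:
drive_tool --pt "230 0 0 0.1 0 0 0" --pt "230 0 0 0.1 0 0 0"

```text
t: 26.7
tcp_pos: [0.5608, 0.2097, 0.0643]
tool_rot: [0.613, 0.79, -0.0, 0.0]
force: [0.1, -1.9, 2.9]
finger_gap: 0.216
```

It stops exactly at the predicted home height (TCP 0.0643). I press a little harder to confirm, well under 30 N.

Request:
drive_tool --pt "230 0 0 0.1 0 0 0" --pt "230 0 0 0.2 0 0 0" --pt "230 0 0 0.2 0 0 0"

```text
t: 27.0
tcp_pos: [0.5609, 0.2097, 0.0641]
tool_rot: [0.613, 0.79, 0.0, 0.0]
force: [-3.2, -1.5, 15.9]
finger_gap: 0.215
```

Request:
drive_tool --pt "230 0 0 0.1 0 0 0" --pt "230 0 0 0.1 0 0 0"

```text
t: 27.2
tcp_pos: [0.5609, 0.2097, 0.064]
tool_rot: [0.613, 0.79, 0.0, 0.0]
force: [-5.7, -2.7, 20.2]
finger_gap: 0.218
```

Solid at 20 N. I unload, open and lift away.

Request:
drive_tool --pt "230 0 0 -0.2 0 0 0" --pt "230 0 0 -0.4 0 0 0" --pt "150 0 0 -0.4 0 0 0" --pt "120 0 0 -0.4 0 0 0" --pt "120 0 0 -0.4 0 0 0" --pt "120 0 0 -0.4 0 0 0" --pt "120 0 0 -1.5 0 0 0" --pt "120 0 0 -4 0 0 0" --pt "120 0 0 -8 0 0 0" --pt "120 -4 0 -12 0 0 0" --pt "120 -8 0 -13 0 0 0" --pt "120 -8 0 -13 0 0 0" --pt "120 -8 0 -13 0 0 0"

```text
t: 28.5
tcp_pos: [0.581, 0.1313, 0.1919]
tool_rot: [0.614, 0.789, 0.001, 0.0]
force: [-0.2, 0.3, 0.3]
finger_gap: 0.529
```

Run:
```python
from h import *
s=manip.sense();print(s["tcp_pos"],s["force"],s["t"])
ms={n:manip.camera_model(n) for n in("scene","side","wrist")}
ims={n:manip.snapshot(n)[:,:,::-1].copy() for n in ms}
px={}
for n,im in ims.items():
    cv2.imwrite(f"pics/f_{n}.png",im)
    h=cv2.cvtColor(im,cv2.COLOR_BGR2HSV);H,S,V=[h[...,i].astype(int) for i in range(3)]
    M=((H<8)|(H>172))&(S>130)&(V>50);e=proj(ms[n],[.5607,.2105,.075]);print(n,"expected",e)
    for b in blob(M):
        if np.hypot(*(np.array(b[1])-e))<25: print(b);px[n]=b[1]
a,b=(px.get("scene"),px.get("side"))
if a and b: print("tri",tri(ms["scene"],a,ms["side"],b))
if a: print("scene-wrist",tri(ms["scene"],a,ms["wrist"],px["wrist"])) if "wrist" in px else 0
e=proj(ms["side"],[.56,.21,.06]).astype(int);f=proj(ms["wrist"],[.56,.21,.06]).astype(int)
g=ims["side"][e[1]-35:e[1]+35,e[0]-45:e[0]+45];w=ims["wrist"][max(0,f[1]-90):f[1]+90,f[0]-110:f[0]+110]
cv2.imwrite("pics/fv.png",np.hstack([cv2.resize(g,(400,400),interpolation=cv2.INTER_CUBIC),cv2.resize(w,(400,400))]))
```

```text
[0.58097679 0.13134835 0.1919097 ] [-0.18195986  0.30730321  0.32338613] 28.5
scene expected [284.97863328 157.91570351]
(42, [284.2, 158.3], [282, 154, 6, 9])
side expected [220.5110502  154.55371957]
(71, [221.7, 156.0], [218, 150, 8, 12])
wrist expected [250.32733947  88.0146925 ]
(544, [252.1, 88.8], [240, 76, 26, 27])
tri [0.56078886 0.20656947 0.07336193]
scene-wrist [0.56094418 0.20910163 0.07401   ]
```

View pics/fv.png

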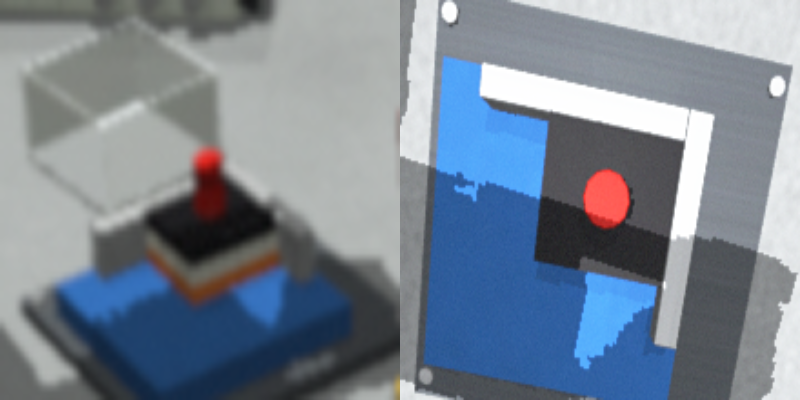

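The side panel shows the red head sitting on the black plate with the plates flush; the wrist panel shows the head centred at (607,198). The catches were never clearly felt, so I do one independent check: touch the head's top with shut fingers. It should stop at z = 0.086.

Request:
drive_tool --pt "255 3 0 0 0 0 0" --pt "255 6 0 0 0 0 0" --pt "255 8.1 0 0 0 0 0" --pt "255 8.1 0 4 0 0 0" --pt "255 8.1 0 7 0 0 0" --pt "255 8.1 0 9 0 0 0" --pt "255 8.1 0 9.8 0 0 0" --pt "255 8.1 0 10.1 0 0 0" --pt "255 8.1 0 10.3 0 0 0" --pt "255 8.1 0 10.4 0 0 0" --pt "255 8.1 0 10.4 0 0 0"

```text
t: 29.75
tcp_pos: [0.5612, 0.2108, 0.0878]
tool_rot: [0.613, 0.79, 0.001, 0.001]
force: [-0.1, -0.1, 0.5]
finger_gap: 0.001
```

Request:
drive_tool --pt "255 0 0 0.1 0 0 0" --pt "255 0 0 0.2 0 0 0" --pt "255 0 0 0.2 0 0 0"

```text
t: 30.05
tcp_pos: [0.5612, 0.2108, 0.086]
tool_rot: [0.613, 0.79, 0.001, 0.001]
force: [0.1, 1.1, 6.1]
finger_gap: -0.002
```

Request:
drive_tool --pt "255 0 0 0.1 0 0 0" --pt "255 0 0 0.2 0 0 0" --pt "255 0 0 0.2 0 0 0"

```text
t: 30.35
tcp_pos: [0.5615, 0.2109, 0.0858]
tool_rot: [0.613, 0.79, 0.001, 0.001]
force: [-3.0, -0.7, 14.8]
finger_gap: -0.001
```

The head's top is at 0.086 and firm at 15 N, so the pin is fully home. I retreat and hand in.

Request:
drive_tool --pt "255 0 0 -0.5 0 0 0" --pt "255 0 0 -3 0 0 0" --pt "255 0 0 -8 0 0 0" --pt "255 0 0 -12 0 0 0" --pt "255 0 0 -12 0 0 0" --pt "255 0 0 -12 0 0 0"

```text
t: 30.95
tcp_pos: [0.5608, 0.2106, 0.2038]
tool_rot: [0.613, 0.79, 0.001, 0.001]
force: [0.3, 0.0, -0.6]
finger_gap: -0.001
```

Run:
```python
from h import *
s=manip.sense();print(s["tcp_pos"],s["force"],s["t"])
im=manip.snapshot("scene")[:,:,::-1];a=cv2.imread("pics/scene0.png")
h=cv2.cvtColor(im,cv2.COLOR_BGR2HSV);H,S,V=[h[...,i].astype(int) for i in range(3)]
print("blue now",blob((H>100)&(H<130)&(S>150)&(V>80)),"yellow",blob((H>20)&(H<35)&(S>150)&(V>100)))
print(manip.sign_off())
```

```text
[0.56081026 0.2106241  0.20383896] [ 0.31372788  0.0279527  -0.60405218] 30.95
blue now [(634, [267.9, 169.3], [250, 148, 36, 42]), (24, [184.3, 237.4], [182, 235, 6, 6])] yellow [(121, [261.1, 225.6], [243, 208, 38, 29])]
the job is handed in; nothing more can be done
None
```

The job is done and handed in at 31 s. I pushed the three plates flush into the fence corner: 5 N in x, 11 N in y, then 6 N in x again. The red pin went down through all three into the bore, and I pressed it home with about 20 N and let go.

**Checks that agree:**
- **Pin seating:** with the gripper shut, the fingers touched the head's top at z = 0.086 m, and it stayed firm at 15 N. That matches the home height given.
- **Pictures:** they show the head on the black plate, and the black plate against both walls.
- **Other things on the bench:** in the last scene picture the blue pin and the meter are where they started. I did not check the screwdriver or the tubs this way.

**Checks that disagreed or stayed open:**
- **Spring catches:** I never felt their roughly 5 N in the force readings between steps. That the pin passed them rests on the final height alone.
- **Position estimates:** the hole position differed by about 1.5 mm between sight and feel, and the pin's by 3–4 mm between cameras. The pin still went in with about 2 N of side force at most.

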